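# Finger test of a drone's obstacle-sensor bar

### The arm

A 6-joint arm with a two-finger parallel gripper is mounted at the origin on the work surface. World frame = base frame: x ahead of the robot, y to its left, z up, the work surface at z = 0. Lengths are in mm, angles in rad, forces in N, time in s.
With the tool pointing down it reaches from about 350 to 775 mm from the base axis. Payload 7.3 kg.
Tool frame: the origin (TCP) lies between the finger pads; the fingertips stand 14 mm ahead of it and the grasp point (between the pads) lies 5 mm behind it; y points along the fingers, z is the direction in which the jaws open and shut, and the axes are right-handed (so a half turn about y gives the same grasp; the last joint's range is limited). The gripper opens to 92 mm and grips with 3 to 60 N. Pads are 19 mm wide; open, the fingers measure 130 mm over their backs; the gripper's body (75 mm by 190 mm) begins 47 mm behind the grasp point.
Start: joints at [1.092, 0.342, 1.524, -0, 1.275, -0.146], TCP at [171.498, 496.218, 240.741] pointing down, gripper open.
Joint ranges: [-2.53, 2.53], [-0.77, 2.02], [0.04, 2.7], [-1, 4.14], [0.28, 2.66], [-3.11, 3.11]. Speed limits (rad/s): [2.57, 2.57, 3.14, 3.14, 3.14, 3.14].

### API

Orientations are given as [roll, pitch, yaw] about the fixed x, y, z axes, in that order (R = Rz(yaw) Ry(pitch) Rx(roll)).
In Python, from plant import bot, vision, order gives the robot as it stands.
- The arm moves only by the tool apply_moves, never from a script. Its argument "rows" is a list of rows, each a list of 3 entries, a list of its own where there are three numbers: the shift along the tool's x, y, z in cm, then the turn about the tool's y in rad, then the finger opening in cm, from 0 to 9.18. A call has 1 to 5 rows; each row is the pose to reach, as a shift and turn from the pose measured when the call began, along the tool's axes at that moment; what a row does not reach only later rows make up. A row lasts 1/8 s, in which the tool goes at most 62.5 mm and 10.7 degrees, less where a joint would pass 70% of its speed; a pose out of reach is approached as far as the arm can. A call with a gripper value outside its range is refused whole. The fingers move at their own pace and stop on an object; the grip force is fixed at half the most. Time passes only in rows, so rows that repeat a pose let the fingers close. It gives the time, the measured TCP pose, the force and the opening at its end, in the units of the state.
- bot.get_obs(): the state, without advancing time (a new reading comes with each control period).
- vision.capture(name): name is "scene" or "side" or "wrist"; returns the picture (400x640x3 uint8, red, green, blue); there is no depth.
- vision.camera_info(name): a dict with "mtx" (3x3 intrinsics, pixels), "rvec" (rotation vector, rad) and "tvec" (3), from world to camera coordinates, as OpenCV has them. Camera axes: x right, y down, z forward; pixel columns grow to the right and rows downward; lengths in mm; the calibration is good to about 2 mm. The wrist camera is an equidistant fisheye: a pixel r from the principal point sees the ray r / f radians off the axis. A picture is of the moment at which its call begins: read the wrist's pose just before it. camera_info takes no time and is no camera call; for the wrist camera it gives the pose at the moment of the call.
- order.close_job(): hands the job in, once; it reports no verdict.
The state is a dict: "time": time; "joint_positions": joint angles; "dq": joint speeds; "tau": joint torques, N m; "tool_pos": TCP position; "tcp_rot": TCP orientation; "contact_force": force on the tool from outside, world axes, zero at the start; "moment": the same for the moment, N m; "grip_width": finger opening in mm.
Only numpy, scipy, OpenCV 4.12 (cv2) and the standard library are available. Lean on these libraries where they do the work, as an engineer would, in place of code of your own. Each camera call takes 0.05 s, during which the arm holds its last target.

### The job

Run the finger test on the drone's curved obstacle-sensor bar: press the test key on the green-tinted flight controller case down and let it up again, then point your fingertips down at the bar and sweep them along its row of five windows, from the plug-socket end to the plain end, about 2 cm above it, staying low the whole way and pausing about half a second over each window. Do not touch the bar, because prints blind its windows, and leave the case and everything else on the desk where it is.

Things in the scene. Friction and masses are not known exactly. Their poses are not given: they have to be found in the camera images.
- sensor_bar: loose light grey plastic arc (160 g) lying flat at any heading: 32 wide, 14 high, 220 long, with 5 dark round windows (18 across, 47 apart) in a row of radius 140 on its top. One end has a raised white plug socket (24 x 14, 9 high, 31 before window 1), the other is plain and rounded. Origin at table level near its middle; x: socket end to plain end, y: to the convex side, z up
- controller_case: flight controller case, the only one: loose flat box of green-tinted clear plastic, 86 (x) x 52 (y) x 20 high, about 140 g, with a stub aerial lying out of its -x end and one round key on its top. Origin at the centre of its underside. It is radio-linked to the bar
- test_key (a joint): travel of the test key: 0 = up (released), 0.004 m = fully down. It is sprung: about 1 N starts it, about 4 N holds it fully down, and it springs back
- key_top (a point): centre of the top of the test key when this is up (moves with the key): a white round plastic key, 20 across, standing 6 above the case's top (26 above the table), 22 from the case's centre along its +x axis; pressed straight down
- window1 (a point): centre of window 1, on the upper face of the bar (14 above the table); z up; the window nearest the plug socket
- window2 (a point): centre of window 2, on the upper face of the bar (14 above the table); z up
- window3 (a point): centre of window 3, on the upper face of the bar (14 above the table); z up
- window4 (a point): centre of window 4, on the upper face of the bar (14 above the table); z up
- window5 (a point): centre of window 5, on the upper face of the bar (14 above the table); z up; the window nearest the plain end
- gap1 (a point): point on the upper face of the bar midway between windows 1 and 2 along the row; z up
- gap2 (a point): point on the upper face of the bar midway between windows 2 and 3 along the row; z up
- gap3 (a point): point on the upper face of the bar midway between windows 3 and 4 along the row; z up
- gap4 (a point): point on the upper face of the bar midway between windows 4 and 5 along the row; z up
- lens: bystander: black aluminium bayonet lens, loose, 50 across and 38 high, standing mount up on the inner side of the bar's arc, about 80 from the row. Origin at the centre of its underside
- motor_cap: bystander: red silicone motor cap, loose, 33 across and 21 high, on the outer side of the bar, about 50 from the row. Origin at the centre of its underside
- driver: bystander: small screwdriver with black handle, loose, 140 long, lying beside the case. Origin under its middle
- motor: bystander: brushless motor, loose, 29 across and 37 high, standing near the robot. Origin at the centre of its underside
- wrench_holder: bystander: steel hex wrench holder, loose, 30 x 88, with upright wrenches up to 95 high, between and beyond the bar and the case. Origin at the centre of its underside
- gimbal_plate: bystander: grey plastic gimbal plate, loose, 105 x 85, with a twist socket ring up to 22 high, to the left. Origin at the centre of its underside, on the table
- battery: bystander: flight battery, loose, 78 x 36 x 28 high, at the far left. Origin at the centre of its underside
- screw_tray: bystander: open clear screw tray, loose, 100 x 75 x 22 high, to the right. Origin at the centre of its underside
There are look-alikes about, which are no part of the job. Leave any orange look-alike of the controller_case alone.

How it is judged:
By the outcome, as a careful person would: the job done as asked, in the order asked, and still so for the second after the job is handed in, with the robot touching nothing.
It also fails if it takes over 56 s, if anything falls off the work surface, if the arm or the gripper's body presses on something with over 40 N, if the wrist force passes 120 N, or if a joint passes its speed limit or range.

## Working session

There is one attempt and no reset: what is moved stays moved. The work goes in short steps, Python scripts to look and compute and a tool call to move; the robot and the scene stay as the last step left them, time stands still between calls to the robot, and variables do not carry over. Pictures are saved under pics/ and viewed, and the job is handed in when it is done.

Besides the shell and the picture viewer there is one more tool, called after ">>>" in YAML: its name, and indented under it one key for each argument. apply_moves: Moves the arm, as the interface text tells. Its arguments: {"type":"object","properties":{"rows":{"type":"array","items":{"type":"array"}}},"required":["rows"]}

```bash
mkdir -p pics; ls; python3 - <<'E'
from plant import bot, vision, order
import cv2
for n in ["scene","side","wrist"]:
    i=vision.camera_info(n); print(n,i)
    cv2.imwrite(f"pics/{n}0.png",vision.capture(n)[:,:,::-1])
print(bot.get_obs())
E
```

```text
pics
scene {'mtx': array([[434.9542716 ,   0.        , 317.3664972 ],
       [  0.        , 434.9542716 , 201.51574132],
       [  0.        ,   0.        ,   1.        ]]), 'rvec': array([ 2.05645902,  1.75617644, -0.47050366]), 'tvec': array([ -78.90776295, -470.52188813, 1539.4608796 ])}
side {'mtx': array([[361.68859406,   0.        , 324.92286234],
       [  0.        , 361.68859406, 201.34031721],
       [  0.        ,   0.        ,   1.        ]]), 'rvec': array([ 2.09729033, -0.81139953,  0.42871113]), 'tvec': array([-422.15311845,  262.96510551,  730.24212246])}
wrist {'mtx': array([[309.70691629,   0.        , 317.43847315],
       [  0.        , 309.70691629, 200.49917999],
       [  0.        ,   0.        ,   1.        ]]), 'rvec': array([-2.36909529, -1.68651336, -0.23349013]), 'tvec': array([-524.63766388,  -33.32690931,  390.82661723])}
{'time': 0.15, 'joint_positions': array([ 1.09200136e+00,  3.42584547e-01,  1.52474289e+00, -9.72783700e-06,
        1.27542358e+00, -1.46026047e-01]), 'dq': array([-4.72144487e-05, -3.28479148e-03, -1.65185990e-03,  2.38932980e-04,
       -6.50075949e-04,  2.17392539e-03]), 'tau': array([ 1.29334643e-03, -4.31473875e+01, -2.44353193e+01,  7.18934555e-02,
        5.37194847e-02, -5.51617359e-05]), 'tool_pos': array([171.36520976, 495.95731732, 240.21235346]), 'tcp_rot': array([-1.57194372e+00,  1.59346928e-04, -3.32766177e-01]), 'contact_force': array([ 0.69359511, -0.23154534, -0.04100605]), 'moment': array([-0.01667504,  0.02696748, -0.01478066]), 'grip_width': 91.78911292901911}
```

View pics/scene0.png

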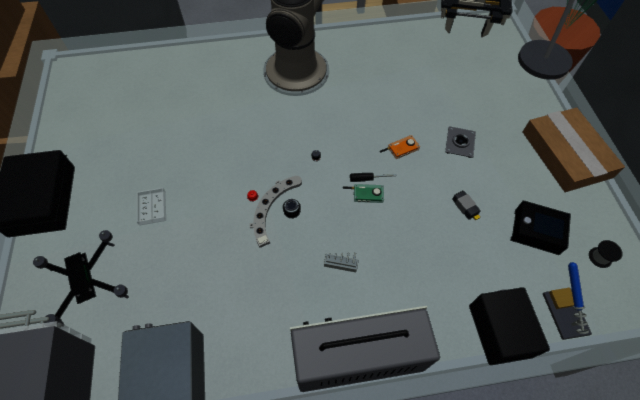

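View pics/side0.png

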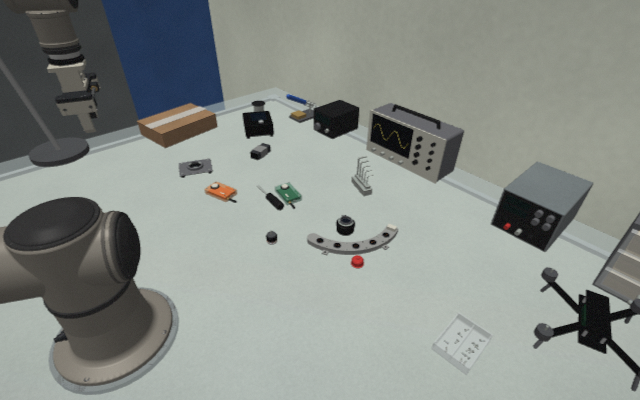

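View pics/wrist0.png

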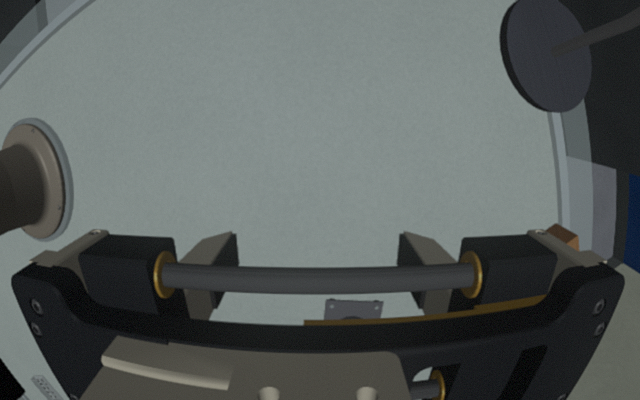

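The scene picture shows the bar as an arc from the socket (263,240) to the plain end (297,182). The green case is at (369,193), the orange look-alike at (403,147), the lens at (291,208) and the cap at (252,195). Next I'll zoom in.

```bash
python3 - <<'E'
import cv2
a=cv2.imread("pics/scene0.png"); b=cv2.imread("pics/side0.png")
cv2.imwrite("pics/z1.png",cv2.resize(a[165:260,235:400],None,fx=4.8,fy=4.8,interpolation=cv2.INTER_CUBIC))
cv2.imwrite("pics/z2.png",cv2.resize(b[170:280,250:410],None,fx=5,fy=5,interpolation=cv2.INTER_CUBIC))
E
```

```text
(no output)
```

View pics/z1.png

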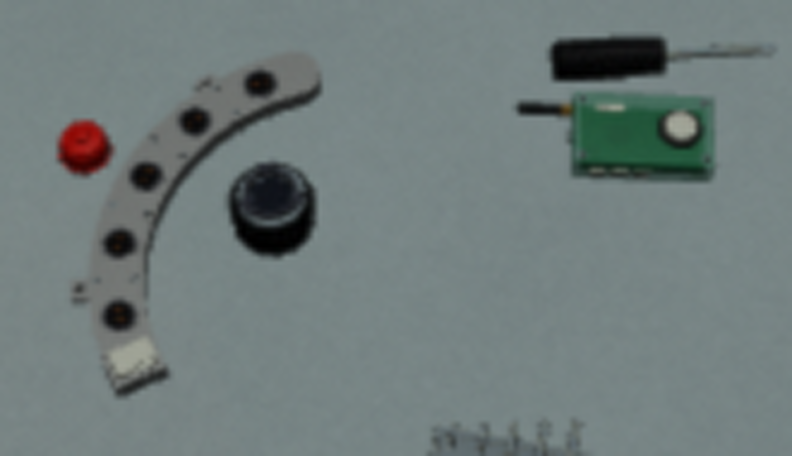

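View pics/z2.png

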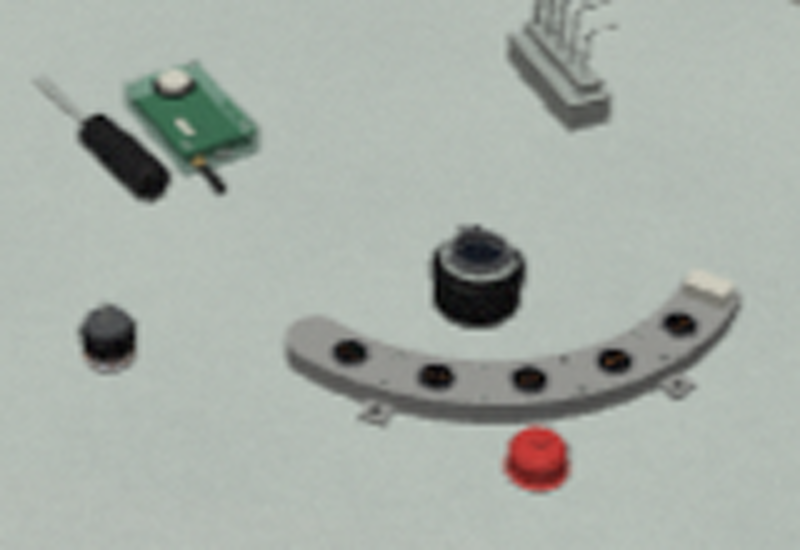

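In the zooms, windows 1 to 5 sit at scene-zoom (119,315), (119,243), (146,175), (195,121), (260,84). The white key is at (681,126) in the scene zoom and (173,82) in the side zoom. I'll refine these with blobs and cast rays.

```bash
cat > h.py <<'E'
import numpy as np, cv2
def ray(i,p):
    R=cv2.Rodrigues(i['rvec'])[0]; c=-R.T@i['tvec']
    u=cv2.undistortPoints(np.array([[p]],float),i['mtx'],None)[0,0]
    return c,R.T@np.array([u[0],u[1],1.])
def plane(i,p,z):
    c,d=ray(i,p); return c+d*(z-c[2])/d[2]
def tri(i1,p1,i2,p2):
    A=[];b=[]
    M=np.zeros((3,3));v=np.zeros(3)
    for i,p in((i1,p1),(i2,p2)):
        c,d=ray(i,p);d/=np.linalg.norm(d);P=np.eye(3)-np.outer(d,d);M+=P;v+=P@c
    return np.linalg.solve(M,v)
E
python3 - <<'E'
from plant import vision
from h import *
np.set_printoptions(precision=1,suppress=True)
I={n:vision.camera_info(n) for n in("scene","side")}
im={n:cv2.imread(f"pics/{n}0.png").astype(float) for n in I}
off={"scene":(235,165,4.8),"side":(250,170,5)}
w={"scene":[(119,315),(119,243),(146,175),(195,121),(260,84)],"side":[(680,324),(615,361),(529,379),(436,377),(350,352)]}
k={"scene":(681,126),"side":(173,80)}
def cen(n,p,dark):
    x0,y0,s=off[n]; x,y=(p[0]+.5)/s-.5+x0,(p[1]+.5)/s-.5+y0
    for _ in range(4):
        X,Y=np.meshgrid(np.arange(int(x)-6,int(x)+8),np.arange(int(y)-6,int(y)+8))
        g=im[n][Y,X].mean(2); m=((X-x)**2+(Y-y)**2<4.6**2)
        wt=np.clip(85-g,0,None)*m if dark else np.clip(im[n][Y,X].min(2)-115,0,None)*m
        x,y=(wt*X).sum()/wt.sum(),(wt*Y).sum()/wt.sum()
    return x,y
W={}
for j in range(5):
    a,b=[cen(n,w[n][j],1) for n in("scene","side")]
    print(j+1,np.array(a),np.array(b),plane(I["scene"],a,14),plane(I["side"],b,14),tri(I["scene"],a,I["side"],b))
a,b=[cen(n,k[n],0) for n in("scene","side")]
print('key',np.array(a),np.array(b),plane(I["scene"],a,26),plane(I["side"],b,26),tri(I["scene"],a,I["side"],b))
def z(n,p,h):
    x0,y0,s=off[n];return plane(I[n],((p[0]+.5)/s-.5+x0,(p[1]+.5)/s-.5+y0),h)
print('case top corners',[z("scene",p,20) for p in((573,93),(713,96),(712,170),(573,170))])
print('lens',z("scene",(273,195),38),z("side",(478,250),38),'socket',z("scene",(133,358),23),z("side",(708,285),23))
print('cap',z("scene",(84,143),21),z("side",(538,440),21),'motor',z("side",(108,322),37))
print('driver',z("scene",(552,60),8),z("scene",(770,50),4))
print('wrench',z("side",(590,110),25),z("side",(540,15),90))
for n in I: print(n, -cv2.Rodrigues(I[n]['rvec'])[0].T@I[n]['tvec'])
E
```

```text
1 [259.3 230.3] [385.5 234.3] [ 622.9 -181.7   14. ] [ 622.7 -184.8   14. ] [ 623.2 -182.9   13.1]
2 [259.4 215.3] [372.4 241.7] [ 575.8 -177.1   14. ] [ 575.5 -180.4   14. ] [ 576.  -178.4   13. ]
3 [264.9 201.3] [355.4 245.4] [ 532.6 -157.4   14. ] [ 532.5 -160.6   14. ] [ 532.9 -158.6   13.1]
4 [275.1 189.8] [336.8 244.8] [ 498.8 -124.3   14. ] [ 498.7 -127.3   14. ] [ 499.  -125.3   13.1]
5 [288.7 182. ] [319.5 240. ] [478.1 -81.6  14. ] [477.8 -84.7  14. ] [478.2 -82.6  13. ]
key [376.4 190.7] [283.6 182.5] [554.9 164.5  26. ] [560.4 173.2  26. ] [556.3 164.9  30.9]
case top corners [array([518.6, 106.2,  20. ]), array([534.1, 190.1,  20. ]), array([585. , 177.5,  20. ]), array([572. ,  95.5,  20. ])]
lens [571.2 -84.1  38. ] [564.7 -90.4  38. ] socket [ 655.5 -175.5   23. ] [ 649.7 -180.9   23. ]
cap [ 508.1 -191.4   21. ] [ 499.  -197.4   21. ] motor [384.4  -4.9  37. ]
driver [485.4 100.5   8. ] [496.9 237.7   4. ]
wrench [721.5 -31.8  25. ] [698.4  -5.6  90. ]
scene [1175.3 -106.9 1097.6]
side [  11.6 -591.8  656. ]
```

The window estimates from the two views agree within 3 mm and keep the 47 mm spacing. The key is at about (556,165), which fits the case outline (centre (552,142)). Next I'll compute the approach to above the key.

```bash
cat > go.py <<'E'
import sys,numpy as np
from plant import bot
from scipy.spatial.transform import Rotation as Ro
np.set_printoptions(precision=2,suppress=True)
def sh(*T):
    o=bot.get_obs();R=Ro.from_euler('xyz',o['tcp_rot']).as_matrix()
    print('t',o['time'],'p',o['tool_pos'],'rot',o['tcp_rot'],'F',o['contact_force'],'w',o['grip_width'],'q6',o['joint_positions'][5])
    for t in T: print(t,R.T@(np.array(t,float)-o['tool_pos'])/10)
E
python3 -c "
from go import *
sh((556,165,120))"
```

```text
t 0.15 p [171.37 495.96 240.21] rot [-1.57  0.   -0.33] F [ 0.69 -0.23 -0.04] w 91.78911292901911 q6 -0.14602604695819285
(556, 165, 120) [ 47.17  12.04 -18.7 ]
```

>>> apply_moves:
  rows:
    - [[10,2,-4],0,0]
    - [[20,4,-8],0,0]
    - [[29,6,-11.5],0,0]
    - [[37,8,-14.7],0,0]
    - [[43,10,-17],0,0]

```text
time: 0.78
tool_pos: [404.6, 294.9, 177.6]
tcp_rot: [-1.572, -0.0, -0.333]
contact_force: [0.4, -0.1, 0.9]
grip_width: 46.4
```

```bash
python3 -c "
from go import *
sh((556,165,120))"
```

```text
t 0.775 p [404.61 294.9  177.62] rot [-1.57 -0.   -0.33] F [ 0.43 -0.08  0.86] w 46.4328251914812 q6 -0.7607468353273168
(556, 165, 120) [18.55  5.77 -7.33]
```

>>> apply_moves:
  rows:
    - [[6,2,-2.4],0,0]
    - [[11,4,-4.4],0,0]
    - [[16,5.5,-6.4],0,0]
    - [[18.55,5.8,-7.33],0,0]
    - [[18.55,5.8,-7.33],0,0]

```text
time: 1.4
tool_pos: [556.9, 163.4, 118.7]
tcp_rot: [-1.572, 0.001, -0.336]
contact_force: [-0.1, 0.2, -0.4]
grip_width: 1.3
```

```bash
python3 - <<'E'
from go import *
from plant import vision
from h import *
sh((556,165,60))
for n in("wrist","side","scene"):
    i=vision.camera_info(n); cv2.imwrite(f"pics/{n}1.png",vision.capture(n)[:,:,::-1])
    if n=="wrist":
        R=cv2.Rodrigues(i['rvec'])[0]
        for p in((556,165,26),(566,165,26),(556,165,106)):
            c=R@np.array(p)+i['tvec'];th=np.arctan2(np.hypot(c[0],c[1]),c[2]);r=i['mtx'][0,0]*th/np.hypot(c[0],c[1]);print(p,c[:2]*r+i['mtx'][:2,2])
a=cv2.imread("pics/side1.png");cv2.imwrite("pics/z3.png",cv2.resize(a[110:260,220:380],None,fx=4,fy=4,interpolation=cv2.INTER_CUBIC))
E
```

```text
t 1.4 p [556.89 163.38 118.71] rot [-1.57  0.   -0.34] F [-0.15  0.19 -0.44] w 1.3227884531288907 q6 -1.0808940706809904
(556, 165, 60) [-0.13  5.87  0.13]
(556, 165, 26) [318.98 206.84]
(566, 165, 26) [323.04 217.96]
(556, 165, 106) [319.64 248.5 ]
```

View pics/wrist1.png

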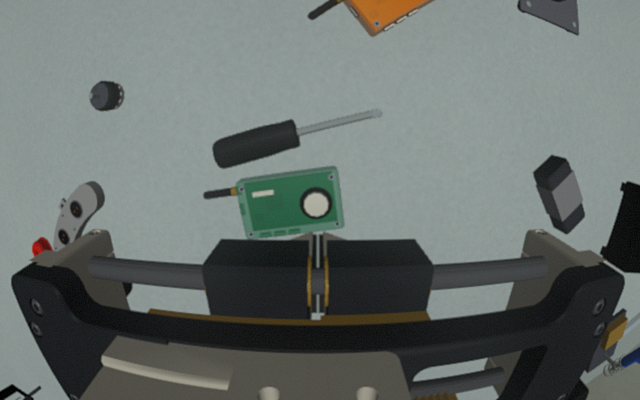

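View pics/z3.png

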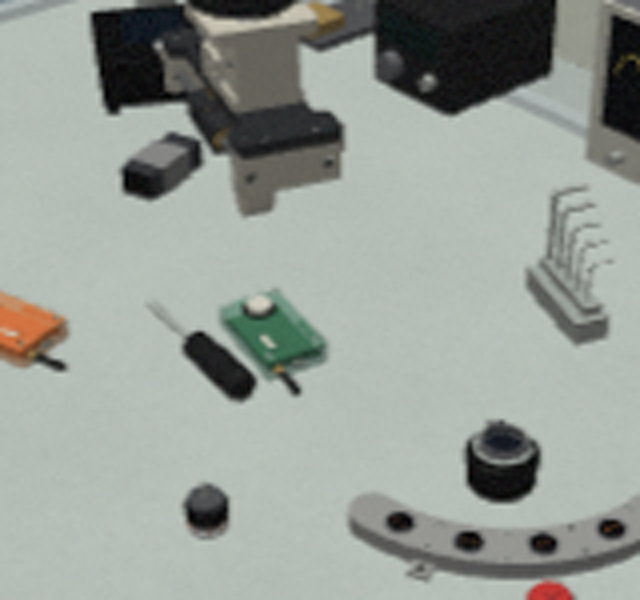

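The wrist view shows the closed fingers beside the key at (316,205), against a predicted (319,207), so the key is at about (554.5,163.5). Going down over it.

```bash
python3 -c "
from go import *
sh((554.5,163.5,45),(554.5,163.5,40))"
```

```text
t 1.55 p [555.14 165.64 119.68] rot [-1.57  0.   -0.33] F [ 0.43 -0.82  0.25] w 0.6836458772587684 q6 -1.0804392475778641
(554.5, 163.5, 45) [ 0.02  7.47 -0.22]
(554.5, 163.5, 40) [ 0.02  7.97 -0.22]
```

>>> apply_moves:
  rows:
    - [[0,2.5,-0.2],0,0]
    - [[0,5,-0.2],0,0]
    - [[0,6.5,-0.2],0,0]
    - [[0,7.2,-0.2],0,0]
    - [[0,7.2,-0.2],0,0]

```text
time: 2.17
tool_pos: [554.3, 164.0, 47.8]
tcp_rot: [-1.572, 0.001, -0.332]
contact_force: [0.7, 0.3, -0.9]
grip_width: 0.6
```

```bash
python3 - <<'E'
from go import *
from plant import vision
from h import *
sh((554.5,163.5,40),(554.5,163.5,36))
i=vision.camera_info("side");a=vision.capture("side")[:,:,::-1]
cv2.imwrite("pics/z4.png",cv2.resize(a[140:220,240:340],None,fx=7,fy=7,interpolation=cv2.INTER_CUBIC))
E
```

```text
t 2.175 p [554.31 164.03  47.78] rot [-1.57  0.   -0.33] F [ 0.67  0.3  -0.86] w 0.582885739404067 q6 -1.0833951005292475
(554.5, 163.5, 40) [ 0.04  0.78 -0.04]
(554.5, 163.5, 36) [ 0.04  1.18 -0.04]
```

View pics/z4.png

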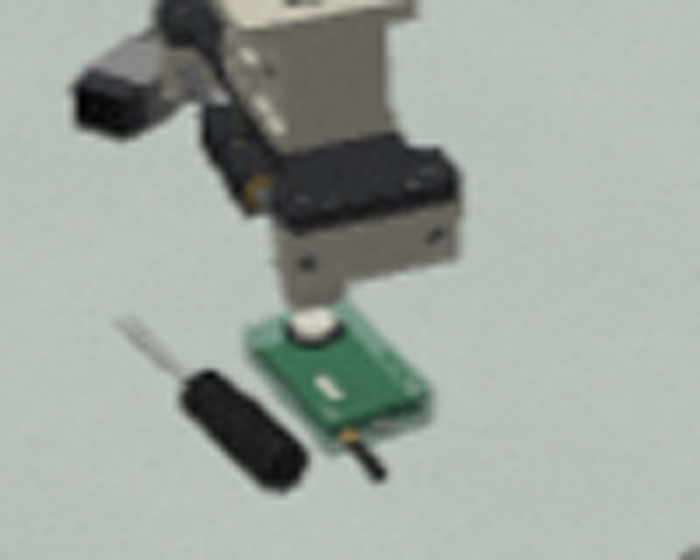

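The fingertips (315,305 in the zoom) are right above the key (315,325). Pressing in small steps now.

>>> apply_moves:
  rows:
    - [[0,0.6,0],0,0]
    - [[0,0.8,0],0,0]
    - [[0,0.95,0],0,0]
    - [[0,1.0,0],0,0]

```text
time: 2.72
tool_pos: [554.8, 164.0, 38.4]
tcp_rot: [-1.571, -0.0, -0.332]
contact_force: [-1.1, 0.6, 2.0]
grip_width: 0.7
```

>>> apply_moves:
  rows:
    - [[0,0.15,0],0,0]
    - [[0,0.2,0],0,0]

```text
time: 2.98
tool_pos: [554.8, 164.0, 36.5]
tcp_rot: [-1.571, -0.0, -0.332]
contact_force: [-0.5, 0.5, 2.9]
grip_width: 0.3
```

>>> apply_moves:
  rows:
    - [[0,0.05,0],0,0]
    - [[0,0.1,0],0,0]
    - [[0,0.1,0],0,0]

```text
time: 3.35
tool_pos: [554.8, 164.0, 36.2]
tcp_rot: [-1.571, -0.001, -0.332]
contact_force: [-3.5, -0.4, 8.2]
grip_width: 0.7
```

8 N and no more travel, so the key is fully down. Letting it up, straight upward.

>>> apply_moves:
  rows:
    - [[0,0.1,0],0,0]
    - [[0,-0.4,0],0,0]
    - [[0,-1.5,0],0,0]
    - [[0,-4,0],0,0]
    - [[0,-8,0],0,0]

```text
time: 3.98
tool_pos: [554.0, 163.8, 116.1]
tcp_rot: [-1.572, 0.002, -0.332]
contact_force: [0.0, -0.0, 0.4]
grip_width: 0.7
```

```bash
python3 - <<'E'
from go import *
from plant import vision
from h import *
sh((622.8,-183,130))
for n in("wrist","side"):
    a=vision.capture(n)[:,:,::-1];cv2.imwrite(f"pics/{n}2.png",a)
cv2.imwrite("pics/z5.png",cv2.resize(a[140:220,240:340],None,fx=7,fy=7,interpolation=cv2.INTER_CUBIC))
E
```

```text
t 3.975 p [554.03 163.84 116.13] rot [-1.57  0.   -0.33] F [ 0.04 -0.02  0.39] w 0.6596644927104589 q6 -1.083460062421893
(622.8, -183, 130) [ 17.8   -1.38 -30.55]
```

View pics/z5.png

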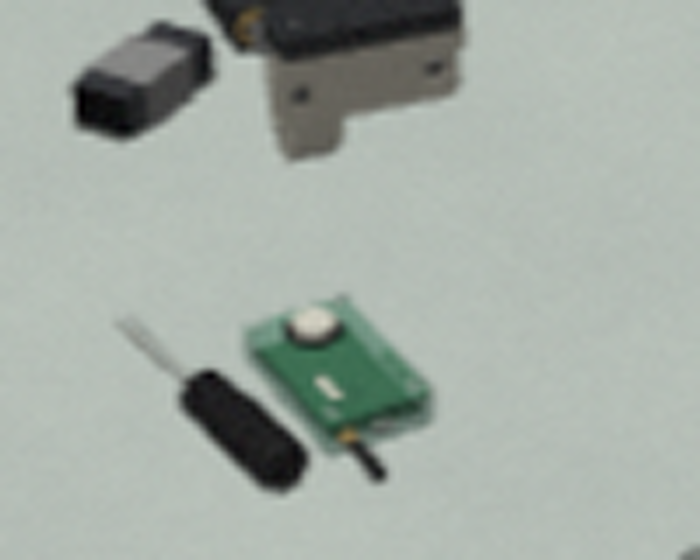

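View pics/wrist2.png

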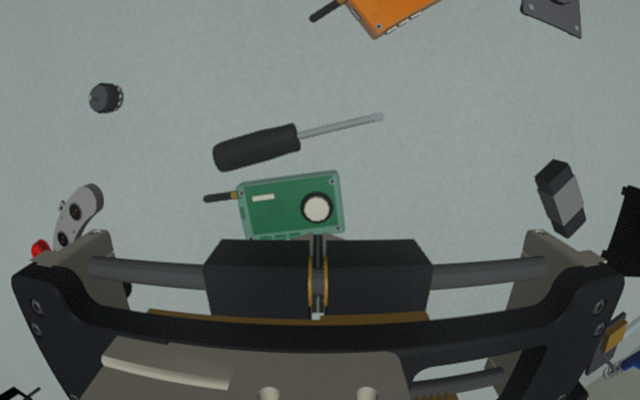

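The key is up and the case hasn't moved (same pixels as before). Moving high to above window 1.

>>> apply_moves:
  rows:
    - [[2.7,-1.4,-4.6],0,0]
    - [[5.8,-1.4,-10],0,0]
    - [[9,-1.4,-15.5],0,0]
    - [[12.2,-1.4,-21],0,0]
    - [[15,-1.4,-25.8],0,0]

```text
time: 4.7
tool_pos: [615.0, -130.5, 134.6]
tcp_rot: [-1.567, -0.008, -0.332]
contact_force: [0.5, 0.9, 0.4]
grip_width: 0.6
```

```bash
python3 - <<'E'
from go import *
sh((622.8,-183,130))
E
```

```text
t 4.7 p [ 615.01 -130.55  134.56] rot [-1.57 -0.01 -0.33] F [0.46 0.88 0.36] w 0.59994122516594 q6 -1.573029428944718
(622.8, -183, 130) [ 2.44  0.46 -4.71]
```

>>> apply_moves:
  rows:
    - [[1.4,0.4,-2.7],0,0]
    - [[2.4,0.4,-4.6],0,0]
    - [[2.4,0.4,-4.6],0,0]
    - [[2.4,0.4,-4.6],0,0]

```text
time: 5.2
tool_pos: [622.6, -180.4, 130.5]
tcp_rot: [-1.567, -0.007, -0.331]
contact_force: [-0.3, -0.6, 0.3]
grip_width: 0.6
```

```bash
python3 - <<'E'
from go import *
from plant import vision
from h import *
sh((622.8,-183,48))
i=vision.camera_info("wrist");a=vision.capture("wrist")[:,:,::-1];cv2.imwrite("pics/wrist3.png",a)
R=cv2.Rodrigues(i['rvec'])[0]
for p in((622.8,-183,14),(575.7,-178.7,14),(532.6,-159,14),(498.8,-125.8,14),(478,-83,14)):
    c=R@np.array(p)+i['tvec'];th=np.arctan2(np.hypot(c[0],c[1]),c[2]);r=i['mtx'][0,0]*th/np.hypot(c[0],c[1]);print(p,c[:2]*r+i['mtx'][:2,2])
E
```

```text
t 5.2 p [ 622.63 -180.38  130.53] rot [-1.57 -0.01 -0.33] F [-0.27 -0.58  0.27] w 0.6042329770090278 q6 -1.643997918654522
(622.8, -183, 48) [ 0.04  8.25 -0.28]
(622.8, -183, 14) [313.93 200.52]
(575.7, -178.7, 14) [300.44 148.32]
(532.6, -159, 14) [305.63  92.51]
(498.8, -125.8, 14) [330.23  43.  ]
(478, -83, 14) [369.79   8.04]
```

View pics/wrist3.png

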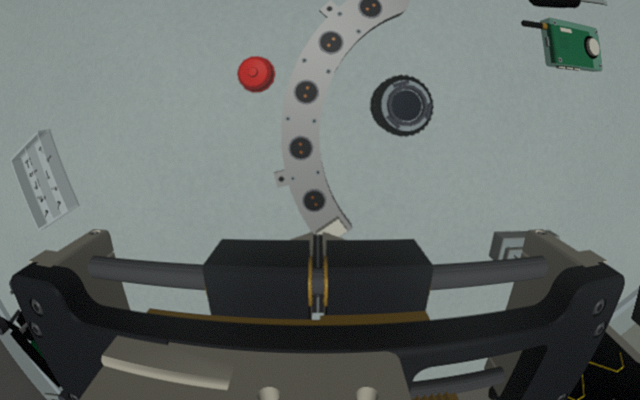

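The wrist view shows windows 1 to 5 at (314,201), (301,148), (306,92), (331,42), (371,7). That is within about 1 px of prediction, so the positions hold. Going down over window 1.

>>> apply_moves:
  rows:
    - [[0,2.5,-0.2],0,0]
    - [[0,5,-0.25],0,0]
    - [[0,7,-0.25],0,0]
    - [[0,8,-0.25],0,0]
    - [[0,8.2,-0.25],0,0]

```text
time: 5.88
tool_pos: [622.6, -181.5, 48.5]
tcp_rot: [-1.567, -0.007, -0.33]
contact_force: [-0.8, 0.1, 0.9]
grip_width: 0.4
```

```bash
python3 - <<'E'
from go import *
from plant import vision
import cv2
W=np.array([(622.8,-183.),(575.7,-178.7),(532.6,-159),(498.8,-125.8),(478,-83)])
c=np.linalg.lstsq(np.c_[2*W,np.ones(5)],(W**2).sum(1),rcond=None)[0][:2];r=np.hypot(*(W-c).T);print('centre',c,r)
G=(W[1:]+W[:-1])/2;G=c+(G-c)/np.hypot(*(G-c).T)[:,None]*140
print(G)
sh((*W[0],48),(*G[0],48),(*W[1],48))
a=vision.capture("side")[:,:,::-1]
cv2.imwrite("pics/z6.png",cv2.resize(a[160:280,290:430],None,fx=5,fy=5,interpolation=cv2.INTER_CUBIC))
E
```

```text
centre [611.37 -44.66] [138.81 138.7  138.84 138.76 138.77]
[[ 598.96 -184.11]
 [ 552.78 -171.82]
 [ 513.44 -144.71]
 [ 485.44 -105.84]]
t 5.875 p [ 622.58 -181.52   48.49] rot [-1.57 -0.01 -0.33] F [-0.84  0.07  0.93] w 0.43430941327360967 q6 -1.6482255362314628
(np.float64(622.8), np.float64(-183.0), 48) [ 0.07  0.05 -0.13]
(np.float64(598.9595256468908), np.float64(-184.11309416352952), 48) [-2.15  0.03 -1.01]
(np.float64(575.7), np.float64(-178.7), 48) [-4.53  0.01 -1.25]
```

View pics/z6.png

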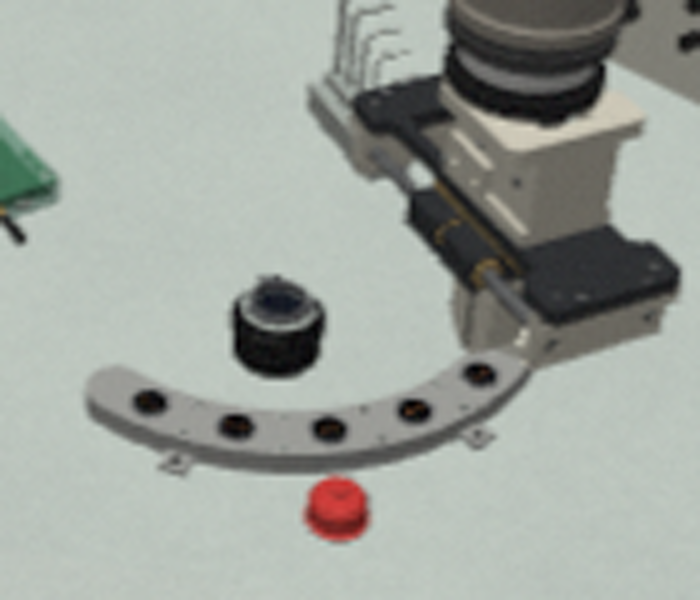

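The side view shows the fingertips above window 1 (zoom 480,374), between the lens and the socket, with clear space around them. The gap points lie on the fitted circle. Holding over window 1, then moving to window 2.

>>> apply_moves:
  rows:
    - [[0.05,0.05,-0.1],0,0]
    - [[0.05,0.05,-0.1],0,0]
    - [[0.05,0.05,-0.1],0,0]

```text
time: 6.3
tool_pos: [623.1, -183.1, 48.8]
tcp_rot: [-1.567, -0.008, -0.33]
contact_force: [-0.3, -0.3, 0.2]
grip_width: 0.6
```

>>> apply_moves:
  rows:
    - [[-2.15,0,-0.95],0,0]
    - [[-4.5,0,-1.2],0,0]
    - [[-4.5,0,-1.2],0,0]
    - [[-4.5,0,-1.2],0,0]
    - [[-4.5,0,-1.2],0,0]

```text
time: 6.92
tool_pos: [577.6, -180.1, 48.5]
tcp_rot: [-1.567, -0.009, -0.33]
contact_force: [-0.1, -0.3, -0.3]
grip_width: 0.4
```

```bash
python3 - <<'E'
from go import *
sh((575.7,-178.7,48),(552.8,-171.8,48),(532.6,-159,48))
E
```

```text
t 6.925 p [ 577.59 -180.14   48.51] rot [-1.57 -0.01 -0.33] F [-0.05 -0.28 -0.29] w 0.44105918019887635 q6 -1.6760904851883045
(575.7, -178.7, 48) [-0.23  0.05  0.07]
(552.8, -171.8, 48) [-2.62  0.03 -0.01]
(532.6, -159, 48) [-4.94  0.01  0.54]
```

>>> apply_moves:
  rows:
    - [[-0.2,0.05,0.05],0,0]
    - [[-0.2,0.05,0.05],0,0]
    - [[-2.65,0.05,0],0,0]
    - [[-5.0,0.05,0.55],0,0]
    - [[-5.0,0.05,0.55],0,0]

```text
time: 7.55
tool_pos: [531.0, -158.0, 47.5]
tcp_rot: [-1.567, -0.008, -0.329]
contact_force: [-1.1, 0.2, 0.1]
grip_width: 0.4
```

```bash
python3 - <<'E'
from go import *
sh((532.6,-159,48),(513.4,-144.7,48),(498.8,-125.8,48))
E
```

```text
t 7.55 p [ 531.01 -157.96   47.5 ] rot [-1.57 -0.01 -0.33] F [-1.11  0.22  0.08] w 0.3733389461849061 q6 -1.6760087151844751
(532.6, -159, 48) [ 0.18 -0.05 -0.05]
(513.4, -144.7, 48) [-2.1  -0.06  0.69]
(498.8, -125.8, 48) [-4.09 -0.07  2.  ]
```

>>> apply_moves:
  rows:
    - [[0.1,-0.05,-0.05],0,0]
    - [[0.1,-0.05,-0.05],0,0]
    - [[0.1,-0.05,-0.05],0,0]
    - [[0.1,-0.05,-0.05],0,0]

```text
time: 8.05
tool_pos: [532.0, -158.9, 47.9]
tcp_rot: [-1.567, -0.008, -0.33]
contact_force: [-0.0, -0.1, 0.0]
grip_width: 0.3
```

```bash
python3 - <<'E'
from go import *
sh((532.6,-159,48),(513.4,-144.7,48),(498.8,-125.8,48))
E
```

```text
t 8.05 p [ 531.98 -158.91   47.94] rot [-1.57 -0.01 -0.33] F [-0.   -0.1   0.02] w 0.27972376150615397 q6 -1.6767297340089127
(532.6, -159, 48) [ 0.06 -0.01  0.01]
(513.4, -144.7, 48) [-2.22 -0.02  0.74]
(498.8, -125.8, 48) [-4.21 -0.03  2.06]
```

>>> apply_moves:
  rows:
    - [[-2.2,0,0.75],0,0]
    - [[-4.2,0,2.05],0,0]
    - [[-4.2,0,2.05],0,0]
    - [[-4.2,0,2.05],0,0]
    - [[-4.2,0,2.05],0,0]

```text
time: 8.68
tool_pos: [499.6, -126.6, 47.8]
tcp_rot: [-1.567, -0.009, -0.33]
contact_force: [0.8, 0.1, 0.5]
grip_width: 0.6
```

```bash
python3 - <<'E'
from go import *
sh((498.8,-125.8,48),(485.4,-105.8,48),(478,-83,48))
E
```

```text
t 8.675 p [ 499.61 -126.6    47.8 ] rot [-1.57 -0.01 -0.33] F [0.76 0.13 0.51] w 0.6237784006473721 q6 -1.6453474826956211
(498.8, -125.8, 48) [-0.1  -0.02  0.05]
(485.4, -105.8, 48) [-2.02 -0.03  1.51]
(478, -83, 48) [-3.46 -0.04  3.42]
```

>>> apply_moves:
  rows:
    - [[-0.1,0,0.05],0,0]
    - [[-0.1,0,0.05],0,0]
    - [[-2.0,0,1.5],0,0]
    - [[-3.45,0,3.4],0,0]
    - [[-3.45,0,3.4],0,0]

```text
time: 9.3
tool_pos: [477.4, -82.3, 47.6]
tcp_rot: [-1.567, -0.008, -0.328]
contact_force: [0.8, 0.8, -0.1]
grip_width: 0.4
```

```bash
python3 - <<'E'
from go import *
sh((478,-83,48))
E
```

```text
t 9.3 p [477.4  -82.28  47.59] rot [-1.57 -0.01 -0.33] F [ 0.84  0.85 -0.12] w 0.42249741059491597 q6 -1.5786917177839157
(478, -83, 48) [ 0.08 -0.04 -0.05]
```

>>> apply_moves:
  rows:
    - [[0.05,-0.05,-0.05],0,0]
    - [[0.05,-0.05,-0.05],0,0]
    - [[0.05,-0.05,-0.05],0,0]
    - [[0.05,-0.05,-0.05],0,0]
    - [[0.05,-0.05,-0.05],0,0]

```text
time: 9.93
tool_pos: [477.7, -83.0, 48.1]
tcp_rot: [-1.567, -0.008, -0.329]
contact_force: [-0.9, -0.8, -0.1]
grip_width: 0.6
```

>>> apply_moves:
  rows:
    - [[0,-2,0],0,0]
    - [[0,-6,0],0,0]
    - [[0,-11,0],0,0]
    - [[0,-14,0],0,0]
    - [[0,-14,0],0,0]

```text
time: 10.55
tool_pos: [477.7, -83.6, 190.3]
tcp_rot: [-1.567, -0.013, -0.328]
contact_force: [0.3, 0.2, -0.8]
grip_width: 0.5
```

```bash
python3 - <<'E'
from go import *
from plant import vision
import cv2
sh()
for n in("scene","side"):
    a=vision.capture(n)[:,:,::-1];cv2.imwrite(f"pics/{n}9.png",a)
    b=cv2.imread(f"pics/{n}0.png")
    v=np.hstack([b,a])
    d=cv2.absdiff(a,b).max(2); print(n,(d>40).sum())
    cv2.imwrite(f"pics/{n}9d.png",np.vstack([a[130:290,180:500],cv2.cvtColor(d,cv2.COLOR_GRAY2BGR)[130:290,180:500]]).repeat(2,0)[:600].repeat(2,1))
E
```

```text
t 10.55 p [477.7  -83.6  190.34] rot [-1.57 -0.01 -0.33] F [ 0.28  0.19 -0.81] w 0.5089643195020749 q6 -1.5786702091350944
scene 9131
side 18579
```

View pics/scene9d.png

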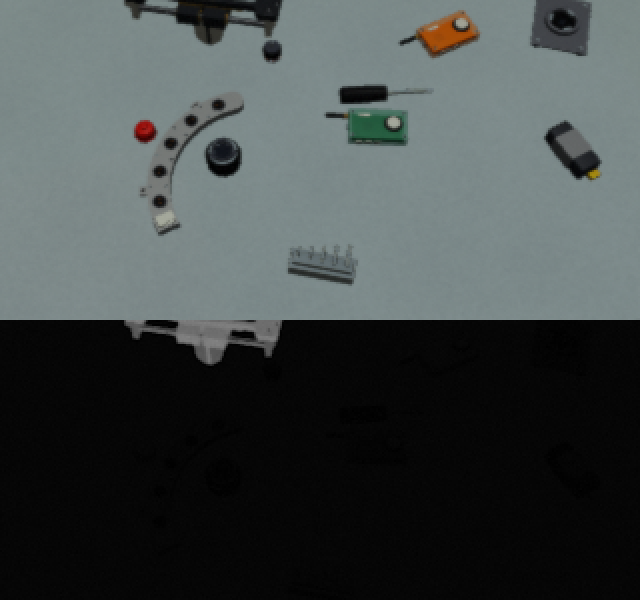

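View pics/side9d.png

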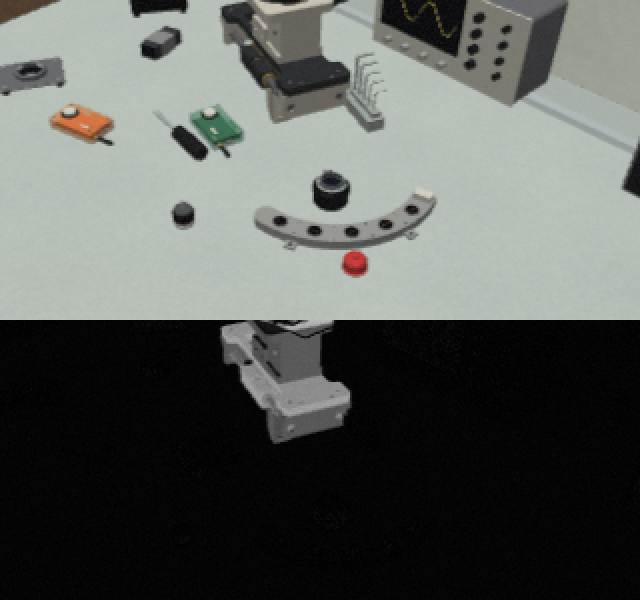

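In both views only the arm differs from the first pictures; nothing on the desk moved.

```bash
python3 -c "
from plant import order
print(order.close_job())"
```

```text
the job is handed in; nothing more can be done
None
```

The finger test is done and handed in at about 10.6 s, well inside the 56 s limit.

- **Key press:** I pressed the green case's test key until it stopped about 4 mm down, with 8 N on the tool. I then lifted straight off. A picture afterwards showed the key up and the case in the same place.
- **Sweep:** I swept the closed fingertips from window 1 at the socket end to window 5 at the plain end, about 20 mm above the bar (19.5 to 21 mm in the readings). The fingers stayed low throughout, followed the arc through the gap points, and paused about half a second or more over each window. The tips settled within about 1 mm of each window, except on arrival at window 2 (2.4 mm) and window 3 (1.9 mm). I corrected both during their pauses.
- **Last checks:** The before and after pictures from the scene and side cameras differ only where the arm is, and the force readings during the sweep were only noise (about 1 N). No check failed.
- **Disagreements:** The two cameras differed by about 3 mm in y on the windows, and I used the average. A wrist view then matched it within about 1 pixel. The side camera's first reading of the key was about 10 mm off. I put that down to the bright background and used the scene and wrist views instead.

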